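# Pedal-lift pastry keeper: show the glass desserts

### The arm

A 7-joint arm with a two-finger parallel gripper is mounted at the origin on the work surface. World frame = base frame: x ahead of the robot, y to its left, z up, the work surface at z = 0. Lengths are in m, angles in rad, forces in N, time in s.
With the tool pointing down it reaches from about 0.425 to 0.95 m from the base axis. Payload 4.7 kg.
Tool frame: the origin (TCP) lies between the finger pads; the fingertips stand 25 mm ahead of it and the grasp point (between the pads) lies 6 mm ahead of it; z points along the fingers, y is the line along which they close (so a half turn about z gives the same grasp; the last joint's range is limited). The gripper opens to 85 mm and grips with 20 to 120 N. Pads are 22 mm wide; open, the fingers measure 114 mm over their backs; the gripper's body (76 mm by 85 mm) begins 54 mm behind the grasp point. The pads swing forward as they close: fully open they stand 13 mm farther back than shut.
Start: joints at [1.158, 0.469, -0.049, 1.532, 0.024, 1.141, -0.082], TCP at [0.253, -0.626, 0.256] pointing down, gripper open.
Joint ranges: [-2.59, 2.59], [-0.33, 1.99], [-1.39, 1.29], [0.1, 2.45], [-1.04, 4.18], [0.21, 1.99], [-2.66, 2.66]. Speed limits (rad/s): [2.57, 2.57, 3.14, 3.14, 3.14, 3.14, 3.14].

### API

Orientations are given as a 3x3 rotation matrix whose columns are the frame's x, y, z axes.
In Python, from rig import * gives the robot as it stands. Calls block until the motion is done:
- movep(position, orientation): joint-space move of the TCP to a pose.
- move_l(position, attitude=None, feed=0.15, until_force=None): straight line of the TCP; attitude=None keeps the orientation; feed is the mean speed in m/s. With until_force (N) it stops when the force on the tool has changed by that much, and returns True; else False.
- move_joints(angles): joint-space move.
- command_gripper(opening, newtons=None): finger opening in m; newtons is the grip in N (None keeps the last); returns when the fingers have stopped.
- sleep(seconds).
- inverse_kinematics(position, orientation): joint angles nearest the present ones, or None.
- sense(): the state.
- camera(name): name is "side" or "top"; returns (picture, depth): 400x640x3 uint8, red, green, blue; 400x640 float32, m along the optical axis (not along the pixel's ray), 0 where there is no reading.
- camera_params(name): a dict with "K" (3x3 intrinsics, pixels), "position" and "rotation" of the camera in the world. Camera axes: x right, y down, z forward; pixel columns grow to the right and rows downward; lengths in m; the calibration is good to about 2 mm. A picture is of the moment at which its call begins. camera_params takes no time and is no camera call.
A pose or a line that the arm cannot do raises Unreachable and nothing moves.
- finish_job(): hands the job in; it is judged then, once.
The state is a dict: "time_s": time; "joint_pos": joint angles; "qd": joint speeds; "joint_efforts": joint torques, N m; "position": TCP position; "tcp_rot": TCP orientation; "wrist_force": force on the tool from outside, world axes, zero at the start; "ft_torque": the same for the moment, N m; "finger_gap": finger opening in m; "gripper_force": force on a finger pad.
Only numpy, scipy, OpenCV 4.12 (cv2) and the standard library are available. Lean on these libraries where they do the work, as an engineer would, in place of code of your own. Each camera call takes 0.05 s, during which the arm holds its last target. There are 200 camera calls.

### The job

Show a customer the glass desserts in the tall, narrow display keeper: press its pedal all the way down so that its clear hood swings fully open, and keep it open for at least one full second. Then ease the pedal back up gently, so that the hood comes down shut without slamming. Work by the pedal alone, without touching the hood, and leave the hood of the low, wide keeper shut.

Things in the scene. Friction and masses are not known exactly. Their poses are not given: they have to be found in the camera images.
- tall_pad (a point): Top centre of the ribbed steel pedal pad (60 mm wide, 45 long, 8 thick) in front of the tall narrow keeper; moves with the pedal. At rest 68 mm above the table, free end 9 degrees up. Pressed straight down with 5 to 12 N it sinks 44 mm to a firm stop, shifting under 5 mm sideways; a spring lifts it back. x axis: along the lever to the keeper; y: across the pad.
- tall_pedal (a joint): Angle of the tall keeper's pedal, rad: 0 at rest (up), 0.32 pressed down onto its stop. It is linked to that keeper's hood, which turns 2.8 times as far: 0.90 rad fully open. If the pedal is simply let go, spring and weight slam the hood shut within about a quarter of a second.
- tall_cover: The tall keeper's hood: clear box with thin steel edges, 200 mm deep (x), 160 wide (y), 150 high, over glass desserts, on a black plinth 50 mm high. Hinged at its rear lower edge, it tips up by 0.90 rad, away from the pedal. Origin: middle of its front lower edge; shut, this is 52 mm above the table and 100 mm beyond the pad along x. Not to be touched.
- low_cover: The hood of the other keeper: like the tall one's but low and wide, 200 mm deep (x), 260 wide (y), 80 high, its top 132 mm above the table, round cakes inside. Origin: middle of its front lower edge. The keeper stands to the left or right of the tall one and has an equal pedal, pad 100 mm in front of this origin. It stays shut.

How it is judged:
By the outcome, as a careful person would: the job done as asked, in the order asked, and still so for the second after the job is handed in, with the robot touching nothing.
It also fails if it takes over 43 s, if anything falls off the work surface, if the arm or the gripper's body presses on something with over 40 N, if the wrist force passes 120 N, or if a joint passes its speed limit or range.

## Working session

There is one attempt and no reset: what is moved stays moved. The work goes in short steps, each a Python script; the robot and the scene stay as the last script left them, time stands still between calls to the robot, and variables do not carry over. Pictures are saved under pics/ and viewed, at most 10 in all, crops included, and the job is handed in when it is done.

```bash
mkdir -p pics
python3 - <<'E'
from rig import *
import cv2,numpy as np
for n in("top","side"):
    p,d=camera(n); cv2.imwrite(f"pics/{n}0.png",p[:,:,::-1]); np.savez(f"{n}0.npz",p=p,d=d)
    c=camera_params(n); print(n,c)
print(sense())
E
```

```text
top {'K': array([[448.83339965,   0.        , 319.85413332],
       [  0.        , 448.83339965, 203.15847226],
       [  0.        ,   0.        ,   1.        ]]), 'position': array([ 0.41130634, -0.01568551,  0.99629735]), 'rotation': array([[-0.00706133, -0.98691962,  0.16105835],
       [-0.99991203,  0.00516018, -0.01221933],
       [ 0.01122841, -0.16113047, -0.98686924]])}
side {'K': array([[499.44221006,   0.        , 317.07827288],
       [  0.        , 499.44221006, 189.47586711],
       [  0.        ,   0.        ,   1.        ]]), 'position': array([-0.02469677,  0.6377623 ,  0.60707923]), 'rotation': array([[-0.75001025, -0.32225452,  0.57761289],
       [-0.66140111,  0.37300756, -0.65070265],
       [-0.00576211, -0.87006746, -0.49289899]])}
{'time_s': 0.1, 'joint_pos': array([ 1.1580927 ,  0.46937075, -0.04858732,  1.53357929,  0.02406221,
        1.14099861, -0.08230408]), 'qd': array([ 0.00160829, -0.00137312,  0.00231371, -0.00280408,  0.00035177,
        0.00089136, -0.00014201]), 'joint_efforts': array([ 1.66608170e-03, -5.11512959e+01, -4.66972939e-02, -2.38390410e+01,
        1.08191319e-02,  4.29795269e-03, -1.81905051e-05]), 'position': array([ 0.25259156, -0.6254357 ,  0.25535753]), 'tcp_rot': array([[ 9.27246144e-01,  3.74451744e-01, -6.92312056e-04],
       [ 3.74452383e-01, -9.27244709e-01,  1.63154186e-03],
       [-3.10089967e-05, -1.77207880e-03, -9.99998429e-01]]), 'wrist_force': array([ 0.42913847,  0.31482805, -0.22638351]), 'ft_torque': array([ 0.06263785,  0.02569714, -0.0642493 ]), 'gripper_force': 0.0, 'finger_gap': 0.08566016734510133}
```

View pics/top0.png

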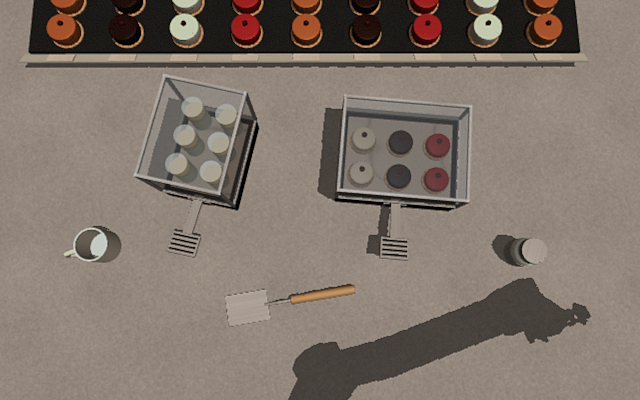

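View pics/side0.png

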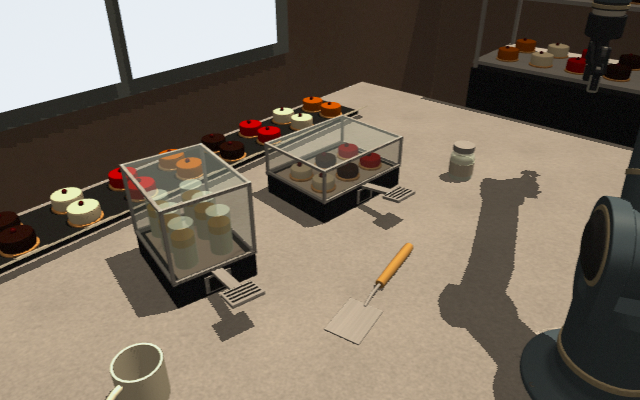

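The top view shows the tall keeper at left with its pad at about (184,242), and the low keeper's pad at (394,248). In the side view the tall pad is at about (242,292). The mug at (95,245) and the spatula at (290,300) are clear of the pad. Next I'll measure the pad.

```bash
cat > h.py <<'E'
import numpy as np,cv2
from rig import *
def cloud(n,d):
    c=camera_params(n);K=c["K"];v,u=np.mgrid[:400,:640]
    r=np.dstack([(u-K[0,2])/K[0,0],(v-K[1,2])/K[1,1],np.ones_like(d)])
    return (r*d[...,None])@c["rotation"].T+c["position"]
def ray(n,uv,z):
    c=camera_params(n);r=c["rotation"]@np.linalg.inv(c["K"])@[*uv,1.]
    return c["position"]+r*(z-c["position"][2])/r[2]
E
python3 - <<'E'
from h import *
for n,box in(("top",(150,225,215,262)),("side",(200,270,275,315))):
    f=np.load(n+"0.npz");d=f["d"];P=cloud(n,d);x0,y0,x1,y1=box
    z=P[...,2]; m=np.zeros(z.shape,np.uint8); m[y0:y1,x0:x1]=((z>.045)&(z<.09)&(d>0))[y0:y1,x0:x1]
    q=P[m>0]; print(n,m.sum(),"cloud median",np.median(q,0),q.min(0),q.max(0))
    m=cv2.morphologyEx(m,cv2.MORPH_CLOSE,np.ones((5,5)))
    for r in range(y0,y1,2): print(''.join('.#'[k] for k in m[r,x0:x1]))
    c=max(cv2.findContours(m,0,2)[0],key=cv2.contourArea)
    r=cv2.minAreaRect(c);print(r);b=cv2.boxPoints(r)
    print([ray(n,p,.068)[:2].round(4) for p in b],ray(n,r[0],.068))
E
```

```text
top 740 cloud median [0.48320476 0.25263488 0.06674945] [0.45229297 0.22182363 0.05405465] [0.51970575 0.28942159 0.07396593]
..................................###########....................
..................................###########....................
.................................###########.....................
.......................####.....############.....................
......................######################.....................
.....................########################....................
.....................##############################..............
....................###############################..............
...................###############################...............
...................##############################................
..................###############################................
.................###############################.................
.................##############################..................
.................##############################..................
.........................#####################....
[... 1931 characters left out ...]
........
.............................##############................................
...............................########....................................
.................................##........................................
...........................................................................
...........................................................................
...........................................................................
((230.53277587890625, 283.86065673828125), (64.65863037109375, 33.92977523803711), 39.80556869506836)
[array([0.567, 0.282]), array([0.5974, 0.2116]), array([0.4484, 0.2298]), array([0.4305, 0.2919])] [0.50645791 0.25533679 0.068     ]
```

Run:
```python
import cv2
a=cv2.imread("pics/top0.png")[180:270,130:250];b=cv2.imread("pics/side0.png")[245:335,180:300]
cv2.imwrite("pics/crop.png",cv2.resize(cv2.vconcat([a,b]),None,fx=3.3,fy=3.3,interpolation=0))
```

```text
(no output)
```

View pics/crop.png

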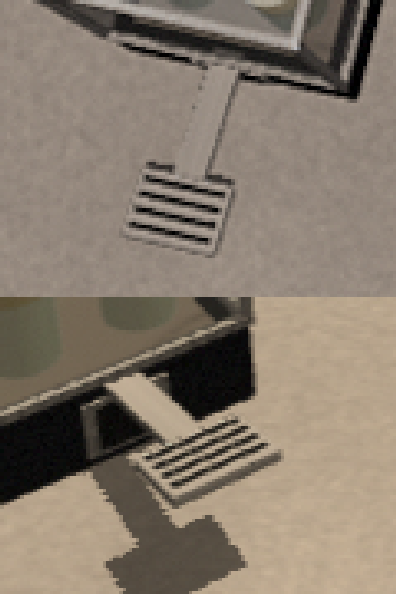

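The crop shows the pad's corners at about (142,170), (234,182), (215,255) and (123,235). I'll convert these to world points and check them against the known sizes and the cloud.

Run:
```python
from h import *
s=np.sin(np.radians(9))*.0225
rl,rr,fr,fl=[ray("top",np.array(p)/3.3+[130-.3,180-.3],.068+z) for p,z in(((142,170),-s),((234,182),-s),((215,255),s),((123,235),s))]
print("w",np.linalg.norm(rl-rr),np.linalg.norm(fl-fr),"l",np.linalg.norm(rl-fl),np.linalg.norm(rr-fr))
c=(rl+rr+fr+fl)/4; x=(rl+rr-fl-fr)[:2]; y=(rl+fl-rr-fr)[:2]
print(c,"yaw",np.arctan2(x[1],x[0]),np.arctan2(y[1],y[0])-np.pi/2)
# side pad corners
S=[ray("side",np.array(p)/3.3+[180-.3,245-90-.3],.068+z) for p,z in(((140,455),-s),((233,416),-s),((283,453),s),((177,497),s))]
print(np.mean(S,0),[np.linalg.norm(S[i]-S[(i+1)%4]).round(4) for i in range(4)])
yaw=.27; X=np.array([np.cos(yaw),np.sin(yaw),0]); Y=np.array([-X[1],X[0],0])
print("hood origin pred",c+.1*X)
for sg in(1,-1):
    R=np.c_[sg*X,-sg*Y,[0,0,-1]]
    for z in(.35,.12,.04): print(sg,z,inverse_kinematics([c[0],c[1],z],R))
```

```text
w 0.058479351371304465 0.05867345522313993 l 0.04234520737897656 0.04710838134682345
[0.48032235 0.25348682 0.068     ] yaw -0.18200031340245168 -0.17689066944601883
[0.47519718 0.25589384 0.068     ] [np.float64(0.0513), np.float64(0.0468), np.float64(0.0559), np.float64(0.0452)]
hood origin pred [0.57669944 0.28015997 0.068     ]
1 0.35 [ 0.27770874  0.35200712 -1.07968002  1.67769784  0.32047933  1.30587801
 -2.16268659]
1 0.12 [ 0.01193602  0.53389177 -0.75293872  1.94559622  0.48199968  0.84906098
 -2.30045321]
1 0.04 [-0.14398207  0.61145773 -0.54837452  1.99556014  0.50279943  0.67004721
 -2.31555315]
-1 0.35 [ 0.39639797  0.46678177 -1.31814424  1.67329699  0.46119587  1.36609367
  0.84714701]
-1 0.12 [ 0.21575962  0.67963483 -1.07808283  1.93575935  0.72864252  0.98204311
  0.62978006]
-1 0.04 [ 0.20252051  0.84804189 -1.08226415  1.97762629  0.95542045  0.94591776
  0.45813345]
```

```bash
cat >> h.py <<'E'
C=np.array([.479,.2535]);yaw=-.18
X=np.array([np.cos(yaw),np.sin(yaw),0]);Y=np.array([-X[1],X[0],0])
R0=np.c_[X,-Y,[0,0,-1.]];R1=np.c_[-X,Y,[0,0,-1.]]
E
python3 - <<'E'
from h import *
command_gripper(0,40)
p=sense()["position"]; move_l([*p[:2],.42],feed=.3)
q=np.array(sense()["joint_pos"]); q[0]=-.45; move_joints(q)
s=sense(); print(s["time_s"],s["position"],s["joint_pos"],s["finger_gap"])
for R in(R0,R1):
    for z in(.3,.1,.04): print(z,inverse_kinematics([*C,z],R))
E
```

```text
4.9417 [0.618112   0.27062604 0.41989399] [-0.44890897  0.38854615 -0.03974514  1.28867152  0.01554313  1.46476696
 -0.07463569] -0.00010983438872342565
0.3 [-0.78104077  0.2119945   0.25750827  1.80740496 -0.05929312  1.12966488
 -2.25450984]
0.1 [-0.77075622  0.45462695  0.26356774  2.00632081 -0.17806217  0.70220761
 -2.14716948]
0.04 [-0.75273223  0.55262182  0.24379856  2.03439422 -0.23317759  0.580408
 -2.09883506]
0.3 [-0.36082235  0.22695416 -0.24295289  1.78391033  0.0596682   1.13785509
  0.76796001]
0.1 [-0.38608013  0.45819282 -0.22693202  1.98346385  0.15222231  0.71591248
  0.68527731]
0.04 [-0.40442472  0.55230826 -0.20623428  2.01348206  0.19315927  0.59399843
  0.64942078]
```

Run:
```python
from h import *
movep([*C,.3],R1); move_l([*C,.125],feed=.15)
hit=move_l([*C,.075],feed=.03,until_force=3)
s=sense(); print(hit,s["time_s"],s["position"],s["wrist_force"],s["joint_pos"])
for n in("top","side"):
    p,d=camera(n); cv2.imwrite(f"pics/{n}1.png",p[100:340,60:460,::-1])
cv2.imwrite("pics/b1.png",cv2.vconcat([cv2.imread("pics/top1.png"),cv2.imread("pics/side1.png")]))
```

```text
True 8.1 [0.47851514 0.25332025 0.09383196] [-0.88075545 -0.24111451  4.51781956] [-0.39700902  0.46633281 -0.21345127  1.98781448  0.14737229  0.70371427
  0.68970653]
```

View pics/b1.png

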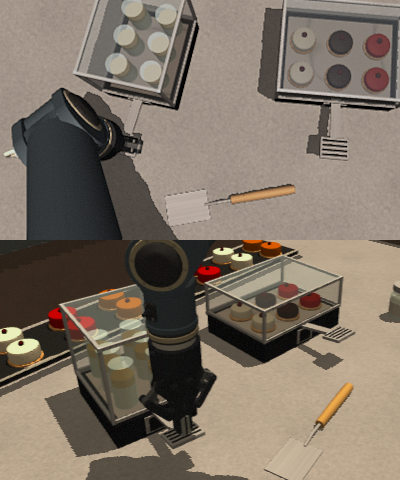

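Run:
```python
from h import *
p=sense()["position"]
hit=move_l([p[0],p[1],.043],feed=.025,until_force=20)
s=sense(); print(hit,s["time_s"],s["position"],s["wrist_force"])
sleep(1.3); s=sense(); print(s["time_s"],s["position"],s["wrist_force"])
for n in("top","side"):
    p,d=camera(n); cv2.imwrite(f"pics/{n}2.png",p[100:340,60:460,::-1] if n=="top" else p[60:300,60:460,::-1])
cv2.imwrite("pics/b2.png",cv2.vconcat([cv2.imread("pics/top2.png"),cv2.imread("pics/side2.png")]))
```

```text
True 9.8417 [0.47814083 0.25352498 0.04922829] [-1.53607378 -1.07733384  9.13295999]
11.1417 [0.47812787 0.2535281  0.04922274] [-1.43155275 -0.45534207  8.92530933]
```

View pics/b2.png

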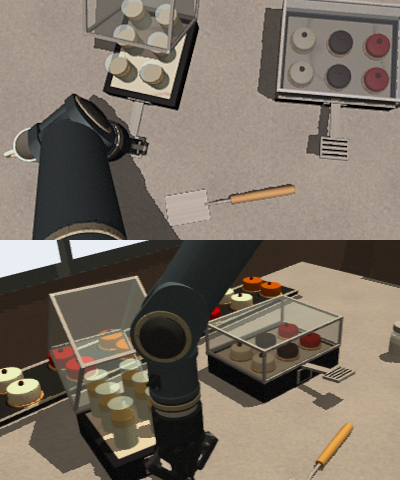

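The hood is wide open: its front lower edge has swung up and back, and the low hood is shut. The pad has sunk 44.6 mm. I'll press it firmly onto the stop, hold it there, then ease it up.

Run:
```python
from h import *
p=sense()["position"]
hit=move_l([p[0],p[1],.0465],feed=.01,until_force=12)
s=sense(); print(hit,s["time_s"],s["position"],s["wrist_force"])
sleep(1.5); s=sense(); print(s["time_s"],s["position"],s["wrist_force"])
for z in(.0965,):
    move_l([p[0],p[1],z],feed=.008); s=sense(); print(s["time_s"],s["position"],s["wrist_force"])
for n in("top","side"):
    q,d=camera(n); cv2.imwrite(f"pics/{n}3.png",q[100:340,60:460,::-1] if n=="top" else q[60:300,60:460,::-1])
cv2.imwrite("pics/b3.png",cv2.vconcat([cv2.imread("pics/top3.png"),cv2.imread("pics/side3.png")]))
```

```text
True 11.475 [0.47816326 0.25356196 0.0492629 ] [-2.57851099 -0.23749725  8.01547569]
12.975 [0.47817791 0.25356524 0.04926037] [-1.70875597 -1.17945288  7.96775019]
19.125 [0.47818088 0.25352902 0.09652511] [0.32970695 0.14198406 0.16141543]
```

View pics/b3.png

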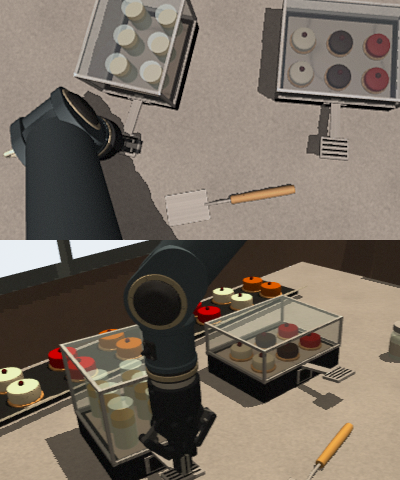

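Both hoods are shut, and the contact force is zero. I'll back the arm straight up and hand in.

Run:
```python
from h import *
p=sense()["position"]
move_l([p[0],p[1],.2],feed=.1); sleep(.3)
s=sense(); print(s["time_s"],s["position"],s["wrist_force"])
print(finish_job())
```

```text
20.7083 [0.47804945 0.25349693 0.19962398] [ 0.75207671  0.04597665 -0.45956038]
the job is handed in; nothing more can be done
None
```

The job is handed in at about 21 s: I held the tall keeper's pedal on its stop with the hood fully open for about 3 s, then eased it up over about 6 s until the hood was shut; the low keeper's hood stayed shut throughout.

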